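# Switch off the tester and pop its battery hatch

### The arm

A 6-joint arm with a two-finger parallel gripper is mounted at the origin on a cart in front of the work surface, level with it; the furniture and walls round the work are solid. World frame = base frame: x ahead of the robot, y to its left, z up, the work surface at z = 0. Lengths are in m, angles in rad, forces in N, time in s.
With the tool pointing down it reaches from about 0.3 to 0.875 m from the base axis. Payload 6.4 kg.
Tool frame: the origin (TCP) lies between the finger pads; the fingertips stand 19 mm ahead of it and the grasp point (between the pads) is the TCP (ctrl.tips_ahead is the z of the fingertips in the tool frame, in m); z points along the fingers, y is the line along which they close (so a half turn about z gives the same grasp; the last joint's range is limited). The gripper opens to 85 mm and grips with 20 to 120 N. Pads are 22 mm wide; open, the fingers measure 114 mm over their backs; the gripper's body (76 mm by 85 mm) begins 54 mm behind the grasp point. The pads swing forward as they close: fully open they stand 13 mm farther back than shut.
Start: joints at [0.941, 0.181, 1.607, -0, 1.354, -0.206], TCP at [0.236, 0.524, 0.212] pointing down, gripper open.
Joint ranges: [-2.99, 2.99], [-0.89, 2.07], [0.3, 2.58], [-1.14, 4.28], [0, 2.63], [-3.12, 3.12]. Speed limits (rad/s): [2.57, 2.57, 3.01, 3.14, 3.14, 3.14].

### API

Orientations are given as a unit quaternion [w, x, y, z].
In Python, from bench import readout, vision, ctrl gives the robot as it stands.
- The arm moves only by the tool play_rows, never from a script. Its arguments are lists of equal length, an entry for each row: "xyz": the shift along the tool's x, y, z in mm, a list of three; "rot": the turn, a rotation vector about the tool's x, y, z in rad, a list of three; "grip": the opening, from 0 (shut) to 1 (fully open). In form: {"xyz": [[x, y, z], ...], "rot": [[rx, ry, rz], ...], "grip": [grip, ...]}. A call has exactly 10 rows; each row is the pose to reach, as a shift and turn from the pose commanded when the call began, along the tool's axes at that moment; what a row does not reach only later rows make up. A row lasts 1/8 s, in which the tool goes at most 62.5 mm and 10.7 degrees, less where a joint would pass 70% of its speed; a pose out of reach is approached as far as the arm can. A call with a gripper value outside its range is refused whole. The fingers move at their own pace and stop on an object; the grip force is fixed at half the most. Time passes only in rows, so rows that repeat a pose let the fingers close, or fill a call up. It gives the time, the measured TCP pose, the force, the opening and the grip force at its end, in the units of the state.
- readout.get_obs(): the state, without advancing time (a new reading comes with each control period).
- vision.camera(name): name is "scene" or "top"; returns a dict with "color" (420x560x3 uint8, red, green, blue), "depth" (420x560 float32, m along the optical axis (not along the pixel's ray), 0 where there is no reading), "camera_matrix" (3x3 intrinsics, pixels), "extrinsics" (4x4, takes a point from camera to world coordinates). Camera axes: x right, y down, z forward; pixel columns grow to the right and rows downward; lengths in m; the calibration is good to about 2 mm. A picture is of the moment at which its call begins.
- ctrl.hand_in(): hands the job in; it is judged then, once.
The state is a dict: "time_s": time; "q": joint angles; "dq": joint speeds; "joint_efforts": joint torques, N m; "eef_pos": TCP position; "eef_rot": TCP orientation; "wrist_force": force on the tool from outside, world axes, zero at the start; "torque": the same for the moment, N m; "opening": opening from 0.0 (shut) to 1.0 (fully open); "grasp_force": force on a finger pad.
Only numpy, scipy, OpenCV 4.12 (cv2) and the standard library are available. Lean on these libraries where they do the work, as an engineer would, in place of code of your own. Each camera call takes 0.05 s, during which the arm holds its last target. There are 200 camera calls.

### The job

Switch the bench tester off by pressing the raised rear end of its rocker fully down, then press the front edge of the wide battery hatch once, so that its push-push latch lets go and the hatch pops up; move clear and wait a moment to see that it stays open. Only press with the fingertips: do not lift the tester or push it out of place, keep the narrow fuse hatch shut, and leave the things lying around where they are.

Things in the scene. Friction and masses are not known exactly. Their poses are not given: they have to be found in the camera images.
- tester: the bench tester: flat grey instrument, 126 (x) x 206 (y) x 46 mm high, about 1.5 kg, loose on four rubber feet. Origin at the centre of its underside; x towards its rear (away from the robot, turned by up to 0.65 rad), y to its left, z up. On its top from left to right: the wide black battery hatch, the black rocker switch, the narrow black fuse hatch. Behind the rocker is a small display (2 mm high).
- rocker (a joint): the power rocker, rad: 0 to 0.05 = on (its rear end stands up, as at the start), 0.30 = off (rear end fully down, against its stop). A friction hinge that stays where it is left; it takes about 3 N at the press point.
- rocker_press (a point): the place to press on the rocker: on the upper face of the rear half, 20 mm behind the pivot, moving with the rocker. The rocker is a shallow V, 56 mm long (tester x), 22 mm wide (y). Its pivot is 20 mm in front of this point along tester x; pressing straight down moves this point about 6 mm down to the stop, and all of the rocker stays above the case's top.
- battery_hatch (a joint): the battery hatch, rad: 0 (to 0.01) = latched shut, -0.06 = pressed in to its stop (4 mm at the press point), about 0.55 = popped (free edge 40 mm higher). Pressing down to the stop (2 to 3 N, then firm) frees the latch; as the finger goes up the hatch follows it (spring, 4 to 6 N) and stays open. It cannot be lifted while latched; pressed in again after popping it latches for good.
- battery_press (a point): the place to press on the battery hatch: on its upper face, at mid width, 10 mm from its free front edge, moving with the hatch. The hatch is a plate 78 (x) x 86 (y) x 6 mm that lies on top of the case, its upper face 52.5 mm above the desk; it is hinged at its rear edge, 68 mm behind this point along tester x, and opens upward and to the rear. The rocker is 15 mm to its right; nothing else is near it.
- fuse_hatch (a joint): the fuse hatch, rad: 0 = latched shut; has the same kind of latch; must stay shut
- fuse_press (a point): upper face of the fuse hatch, 10 mm from its free front edge: do not press here. The hatch is 56 (x) x 34 (y) x 6 mm, at the right end of the tester.
- marker_pen: white marker pen with a black cap, 17x135x16 mm, lying in front of the tester; leave it. Origin at the centre of its underside.
- blue_driver: blue-handled screwdriver, 22x150x24 mm, lying left of the tester; leave it. Origin at the centre of its underside.
- blue_snips: blue-handled pliers, 41x122x10 mm, lying right of the tester; leave them. Origin at the centre of its underside.
- spare_cell_1: loose battery cell, 15x50x15 mm, lying behind the tester; leave it. Origin at the centre of its underside.
- spare_cell_2: loose battery cell, 15x50x15 mm, lying behind the tester; leave it. Origin at the centre of its underside.
- small_board: small green circuit board, 45x62x15 mm, lying left behind the tester; leave it. Origin at the centre of its underside.
There are look-alikes about, which are no part of the job. Several things have the shape of the tester; the one meant has the colours described above.

How it is judged:
By the outcome, as a careful person would: the job done as asked, in the order asked, and still so for the second after the job is handed in, with the robot touching nothing.
It also fails if it takes over 38 s, if anything falls off the work surface, if the arm or the gripper's body presses on something with over 40 N, if the wrist force passes 120 N, or if a joint passes its speed limit or range.

## Working session

There is one attempt and no reset: what is moved stays moved. The work goes in short steps, Python scripts to look and compute and a tool call to move; the robot and the scene stay as the last step left them, time stands still between calls to the robot, and variables do not carry over. Pictures are saved under pics/ and viewed, at most 10 in all, crops included, and the job is handed in when it is done.

Besides the shell and the picture viewer there is one more tool, called after "Call:" in YAML: its name, and indented under it one key for each argument. play_rows: Moves the arm, as the interface text tells. Its arguments: {"type":"object","properties":{"xyz":{"type":"array","items":{"type":"array","items":{"type":"number"}}},"rot":{"type":"array","items":{"type":"array","items":{"type":"number"}}},"grip":{"type":"array","items":{"type":"number"}}},"required":["xyz","rot","grip"]}

```bash
mkdir -p pics; python3 - <<'E'
from bench import readout, vision, ctrl
import cv2,numpy as np
o=readout.get_obs();print({k:np.round(v,3) for k,v in o.items()},ctrl.tips_ahead)
for n in("scene","top"):
    c=vision.camera(n);cv2.imwrite(f"pics/{n}0.png",c["color"][:,:,::-1]);np.savez(f"{n}0.npz",**c)
    print(n,np.round(c["extrinsics"],3).tolist(),c["camera_matrix"].tolist())
E
```

```text
{'time_s': np.float64(0.0), 'q': array([ 0.941,  0.182,  1.608,  0.   ,  1.354, -0.206]), 'dq': array([-0.   , -0.001,  0.001,  0.   ,  0.002, -0.001]), 'joint_efforts': array([ 1.0000e-03, -4.4486e+01, -3.5135e+01, -0.0000e+00,  9.0000e-03,
        0.0000e+00]), 'eef_pos': array([0.236, 0.524, 0.212]), 'eef_rot': array([-0.   ,  0.21 ,  0.978, -0.001]), 'wrist_force': array([ 0.32 ,  0.271, -0.126]), 'torque': array([-0.034,  0.047,  0.001]), 'grasp_force': np.float64(0.0), 'opening': np.float64(0.999)} 0.019
scene [[0.722, -0.419, 0.55, 0.087], [-0.691, -0.424, 0.585, -0.395], [-0.012, -0.803, -0.596, 0.615], [0.0, 0.0, 0.0, 1.0]] [[411.1603260676313, 0.0, 275.2676549772384], [0.0, 411.1603260676313, 205.90373457976148], [0.0, 0.0, 1.0]]
top [[-0.023, -0.982, 0.185, 0.359], [-1.0, 0.025, 0.01, 0.146], [-0.015, -0.185, -0.983, 1.252], [0.0, 0.0, 0.0, 1.0]] [[487.872846598044, 0.0, 276.4759233424686], [0.0, 487.872846598044, 207.46129747139187], [0.0, 0.0, 1.0]]
```

View pics/top0.png

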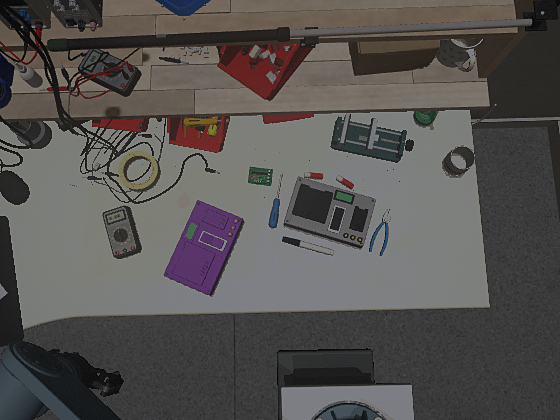

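View pics/scene0.png

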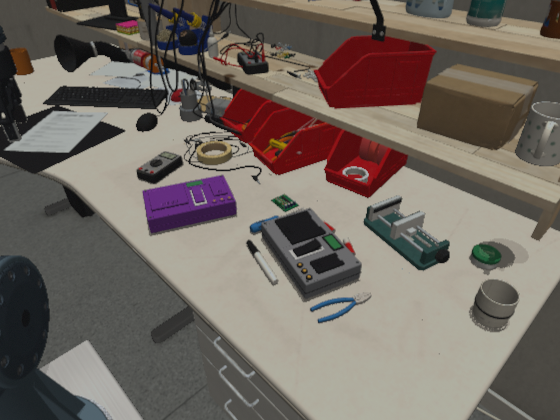

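The grey tester is at about (330,212) in the top view and (310,250) in the scene view. A purple look-alike sits to its left. I'll zoom in on both.

```bash
python3 - <<'E'
import cv2,numpy as np
a=cv2.imread("pics/top0.png")[165:260,270:390];b=cv2.imread("pics/scene0.png")[195:305,245:375]
a=cv2.resize(a,(780,600),interpolation=cv2.INTER_CUBIC)[:,:,:];b=cv2.resize(b,(700,592),interpolation=cv2.INTER_CUBIC)
cv2.imwrite("pics/topc.png",cv2.convertScaleAbs(a,alpha=1.6));cv2.imwrite("pics/scenec.png",cv2.convertScaleAbs(b,alpha=1.4))
E
```

```text
(no output)
```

View pics/topc.png

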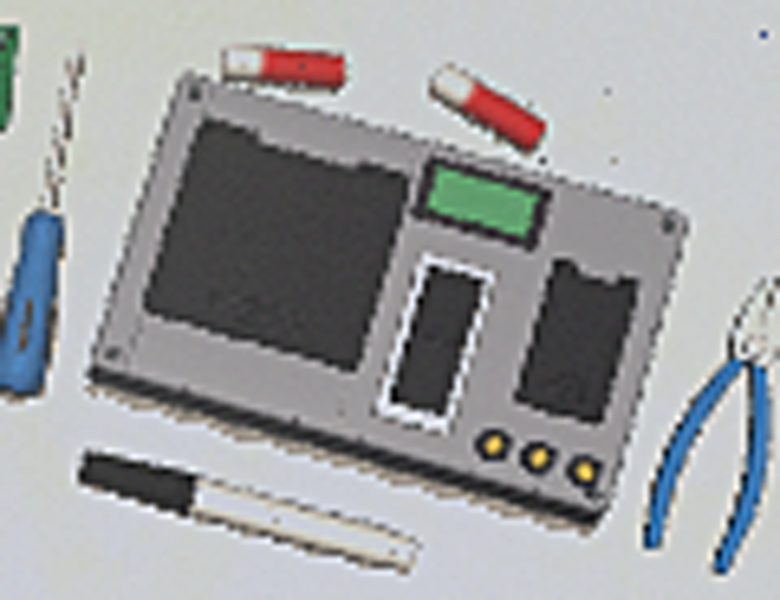

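View pics/scenec.png

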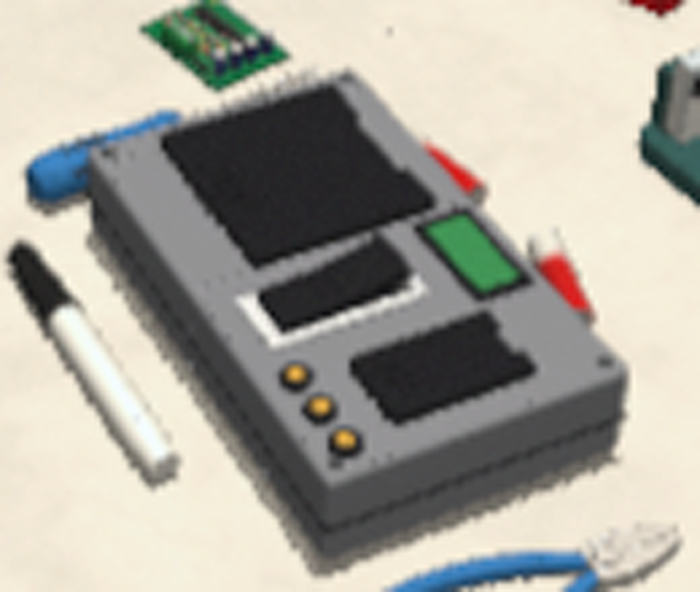

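The top crop shows the hatch corners at about (145,312), (360,370), (408,172) and (203,122). The rocker spans (435,265) to (420,415) and the fuse hatch is to its right. Next I'll mask the black parts and cast rays.

```bash
cat > h.py <<'E'
import cv2,numpy as np
def ray(c,uv,z):
    K,E=c["camera_matrix"],c["extrinsics"];uv=np.atleast_2d(uv).astype(float)
    d=np.c_[uv,np.ones(len(uv))]@np.linalg.inv(K).T@E[:3,:3].T;o=E[:3,3]
    return o+d*((z-o[2])/d[:,2])[:,None]
def depthpt(c,u,v):
    K,E=c["camera_matrix"],c["extrinsics"];z=c["depth"][v,u]
    return E[:3,:3]@(np.linalg.inv(K)@[u,v,1]*z)+E[:3,3]
E
python3 - <<'E'
from h import *
for n,roi,up in(("top",(165,260,270,390),None),("scene",(195,305,245,375),None)):
    c=np.load(n+"0.npz");im=c["color"].astype(int)
    m=((im.max(2)<(40 if n=="top" else 50))*255).astype(np.uint8);mm=np.zeros_like(m);r=roi;mm[r[0]:r[1],r[2]:r[3]]=m[r[0]:r[1],r[2]:r[3]]
    k,l,s,ce=cv2.connectedComponentsWithStats(mm,connectivity=4)
    for i in range(1,k):
        if s[i,4]<60: continue
        v,u=np.nonzero(l==i);P=ray(c,np.c_[u,v],0.0525)[:,:2]
        (cx,cy),(w,h),a=cv2.minAreaRect((P*1000).astype(np.float32));
        Z=np.median([depthpt(c,uu,vv)[2] for uu,vv in zip(u,v)])
        print(n,s[i],"ctr",round(cx,1),round(cy,1),"wh",round(w,1),round(h,1),round(a,1),"mean",P.mean(0).round(4),"z",Z.round(4))
    g=((im[...,1]>im[...,0]+25)&(im[...,1]>im[...,2]+15));q=np.zeros_like(g);q[r[0]:r[1],r[2]:r[3]]=g[r[0]:r[1],r[2]:r[3]]
    k,l,s,ce=cv2.connectedComponentsWithStats(q.astype(np.uint8))
    for i in range(1,k):
        if s[i,4]>30: print(n,"green",s[i],ray(c,ce[i],.048).round(4))
# white frame in top -> at z .047
E
```

```text
top [304 191  29  33 161] ctr 588.7 52.9 wh 52.7 81.6 71.2 mean [0.5776 0.0435] z 0.0529
top [349 206  19  26 311] ctr 551.4 -44.1 wh 33.9 59.8 71.9 mean [ 0.5507 -0.0438] z 0.0534
top [330 207  14  24 170] ctr 553.6 10.0 wh 21.9 56.9 69.4 mean [0.5542 0.0095] z 0.0563
top [284 223  78  25 168] ctr 512.2 47.4 wh 198.4 5.5 71.7 mean [0.5107 0.0429] z 0.029
top [282 237  18  10  94] ctr 501.0 125.3 wh 42.1 14.9 70.2 mean [0.5    0.1246] z 0.0147
top green [336 192  17  10 109] [[ 0.6093 -0.0109  0.048 ]]
scene [275 211  51  34 972] ctr 591.3 67.5 wh 88.4 81.3 71.7 mean [0.5898 0.0662] z 0.0538
scene [261 227  98  70 563] ctr 499.7 -0.1 wh 106.5 229.8 9.3 mean [ 0.4967 -0.0017] z 0.0239
scene [293 239  28  18 241] ctr 553.5 9.1 wh 27.4 60.6 80.0 mean [0.5543 0.0098] z 0.0551
scene [247 241  11  14  71] ctr 475.6 89.7 wh 40.3 12.6 72.3 mean [0.4756 0.0899] z 0.015
scene [310 253  34  21 393] ctr 549.2 -45.6 wh 35.3 60.2 71.4 mean [ 0.5482 -0.0457] z 0.0535
scene green [272 198  26  14  85] [[0.6258 0.1524 0.048 ]]
scene green [324 235  17  14 124] [[ 0.609  -0.0107  0.048 ]]
```

```bash
python3 - <<'E'
from h import *
t=np.radians(-18.3);ex=np.array([np.cos(t),np.sin(t)]);ey=np.array([-np.sin(t),np.cos(t)]);p0=np.array([.5536,.0095])
for n,r,th in(("top",(165,260,270,390),48),("scene",(195,305,245,375),50)):
    c=np.load(n+"0.npz");im=c["color"].max(2);P=[]
    for v in range(r[0],r[1]):
        for u in range(r[2],r[3]):
            if im[v,u]<th: P.append(depthpt(c,u,v))
    P=np.array(P);L=np.c_[(P[:,:2]-p0)@ex,(P[:,:2]-p0)@ey,P[:,2]]*1000
    k=(abs(L[:,1])<9)&(abs(L[:,0])<36)&(L[:,2]>47)
    print(n,"rocker",[(b,np.median(L[k&(abs(L[:,0]-b)<2.5),2]).round(1)) for b in range(-30,35,5) if (k&(abs(L[:,0]-b)<2.5)).any()])
    k=(L[:,1]>18)&(L[:,1]<125)&(L[:,2]>49);print("hatch",k.sum(),np.percentile(L[k],[1,50,99],axis=0).round(1).tolist())
    print("zdesk/case",depthpt(c,*( (345,243) if n=="top" else (290,245)))) 
E
```

```text
top rocker [(-30, np.float64(53.3)), (-25, np.float64(54.7)), (-20, np.float64(52.7)), (-15, np.float64(55.4)), (-10, np.float64(55.7)), (-5, np.float64(55.1)), (0, np.float64(54.6)), (5, np.float64(56.2)), (10, np.float64(58.0)), (15, np.float64(57.8)), (20, np.float64(59.7)), (25, np.float64(60.9))]
hatch 1053 [[-20.9, 26.8, 49.3], [18.2, 68.6, 53.5], [59.1, 111.0, 59.6]]
zdesk/case [ 0.4958062  -0.01287718  0.01367847]
scene rocker [(-30, np.float64(52.0)), (-25, np.float64(53.4)), (-20, np.float64(54.2)), (-15, np.float64(54.4)), (-10, np.float64(54.7)), (-5, np.float64(54.5)), (0, np.float64(55.3)), (5, np.float64(56.6)), (10, np.float64(57.5)), (15, np.float64(59.1)), (20, np.float64(60.0)), (25, np.float64(60.7))]
hatch 939 [[-20.4, 25.9, 50.2], [16.2, 63.2, 53.9], [56.6, 108.8, 56.3]]
zdesk/case [0.54013133 0.04392925 0.04668105]
```

Call:
play_rows:
  xyz:
    - [-30, -19, 0]
    - [-80, -52, 0]
    - [-140, -91, 0]
    - [-200, -130, 0]
    - [-260, -168, 0]
    - [-320, -207, 0]
    - [-380, -246, 20]
    - [-440, -285, 40]
    - [-490, -317, 60]
    - [-521, -337, 80]
  rot:
    - [0, 0, 0]
    - [0, 0, -0.02]
    - [0, 0, -0.04]
    - [0, 0, -0.06]
    - [0, 0, -0.08]
    - [0, 0, -0.105]
    - [0, 0, -0.105]
    - [0, 0, -0.105]
    - [0, 0, -0.105]
    - [0, 0, -0.105]
  grip: [0, 0, 0, 0, 0, 0, 0, 0, 0, 0]

```text
time_s: 1.35
eef_pos: [0.555, 0.0299, 0.1457]
eef_rot: [0.0, 0.159, 0.987, 0.0]
wrist_force: [0.6, 0.3, -0.1]
opening: 0.001
grasp_force: 0.0
```

```bash
cat >> h.py <<'E'
from scipy.spatial.transform import Rotation as Ro
def to(tx,ty,tz):
    from bench import readout
    o=readout.get_obs();R=Ro.from_quat(np.roll(o["eef_rot"],-1))
    t=np.radians(-18.3);Y=np.array([-np.sin(t),np.cos(t),0]);Z=np.array([0,0,-1.]);T=Ro.from_matrix(np.c_[np.cross(Y,Z),Y,Z])
    print("t",o["time_s"].round(2),"pos",o["eef_pos"].round(4),"F",o["wrist_force"].round(2),"open",round(float(o["opening"]),3),"tool d mm",(R.inv().apply(np.array([tx,ty,tz])-o["eef_pos"])*1000).round(1),"rot",(R.inv()*T).as_rotvec().round(3))
E
python3 -c "from h import *;to(.572,.0034,.090)"
```

```text
Traceback (most recent call last):
  File "h.py", line 14, in to
    print("t",o["time_s"].round(2),"pos",o["eef_pos"].round(4),"F",o["wrist_force"].round(2),"open",round(float(o["opening"]),3),"tool d mm",(R.inv().apply(np.array([tx,ty,tz])-o["eef_pos"])*1000).round(1),"rot",(R.inv()*T).as_rotvec().round(3))
              ^^^^^^^^^^^^^^^^^
AttributeError: 'float' object has no attribute 'round'
```

Call:
play_rows:
  xyz:
    - [0, 0, 0]
    - [0, 0, 10]
    - [0, 0, 20]
    - [0, 0, 30]
    - [0, 0, 35]
    - [0, 0, 40]
    - [0, 0, 40]
    - [0, 0, 40]
    - [0, 0, 40]
    - [0, 0, 40]
  rot:
    - [0, 0, 0]
    - [0, 0, 0]
    - [0, 0, 0]
    - [0, 0, 0]
    - [0, 0, 0]
    - [0, 0, 0]
    - [0, 0, 0]
    - [0, 0, 0]
    - [0, 0, 0]
    - [0, 0, 0]
  grip: [0, 0, 0, 0, 0, 0, 0, 0, 0, 0]

```text
time_s: 2.6
eef_pos: [0.5541, 0.0318, 0.1063]
eef_rot: [0.0, 0.159, 0.987, 0.0]
wrist_force: [0.2, -0.3, 0.2]
opening: -0.002
grasp_force: 0.0
```

```bash
sed -i 's/o\["time_s"\].round(2)/round(o["time_s"],2)/' h.py
python3 - <<'E'
from h import *
to(.572,.0034,.073)
from bench import vision
c=vision.camera("scene");b=c["color"][150:310,215:395,::-1]
cv2.imwrite("pics/s1.png",cv2.convertScaleAbs(cv2.resize(b,(675,600),interpolation=cv2.INTER_CUBIC),alpha=1.3))
E
```

```text
t 2.6 pos [0.5541 0.0318 0.1063] F [ 0.17 -0.26  0.16] open -0.002 tool d mm [-25.9 -21.3  33.3] rot [0.    0.    0.001]
```

View pics/s1.png

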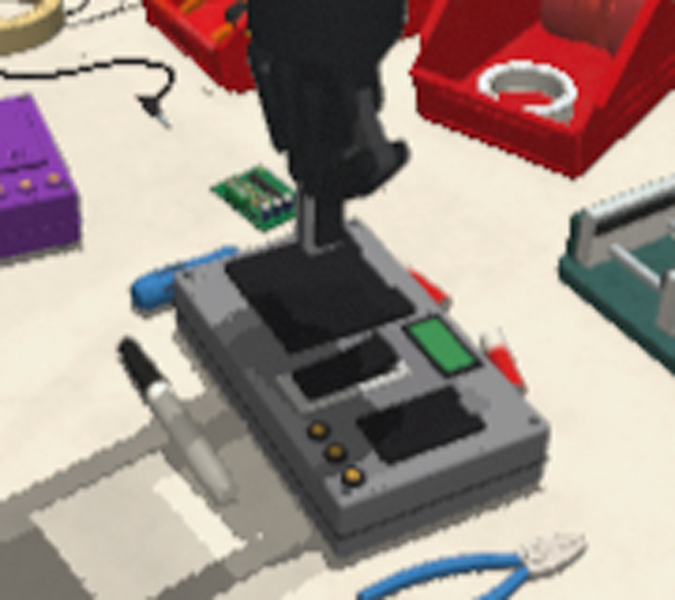

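The shut fingers are at about (320,250) in the crop, above the hatch and clear of everything. I'll move over the rocker and come down to just above it.

Call:
play_rows:
  xyz:
    - [-13, -10, 0]
    - [-26, -21, 0]
    - [-26, -21, 0]
    - [-26, -21, 10]
    - [-26, -21, 18]
    - [-26, -21, 23]
    - [-26, -21, 23]
    - [-26, -21, 23]
    - [-26, -21, 23]
    - [-26, -21, 23]
  rot:
    - [0, 0, 0]
    - [0, 0, 0]
    - [0, 0, 0]
    - [0, 0, 0]
    - [0, 0, 0]
    - [0, 0, 0]
    - [0, 0, 0]
    - [0, 0, 0]
    - [0, 0, 0]
    - [0, 0, 0]
  grip: [0, 0, 0, 0, 0, 0, 0, 0, 0, 0]

```text
time_s: 3.9
eef_pos: [0.5722, 0.0037, 0.0833]
eef_rot: [0.0, 0.159, 0.987, -0.0]
wrist_force: [0.6, 1.2, -0.1]
opening: -0.003
grasp_force: 0.0
```

```bash
python3 - <<'E'
from h import *
to(.572,.0034,.073)
from bench import vision
c=vision.camera("scene");b=c["color"][195:305,245:375,::-1]
cv2.imwrite("pics/s2.png",cv2.convertScaleAbs(cv2.resize(b,(700,592),interpolation=cv2.INTER_CUBIC),alpha=1.5))
E
```

```text
t 3.9 pos [0.5722 0.0037 0.0833] F [ 0.57  1.22 -0.06] open -0.003 tool d mm [ 0.1 -0.4 10.3] rot [0.    0.    0.001]
```

View pics/s2.png

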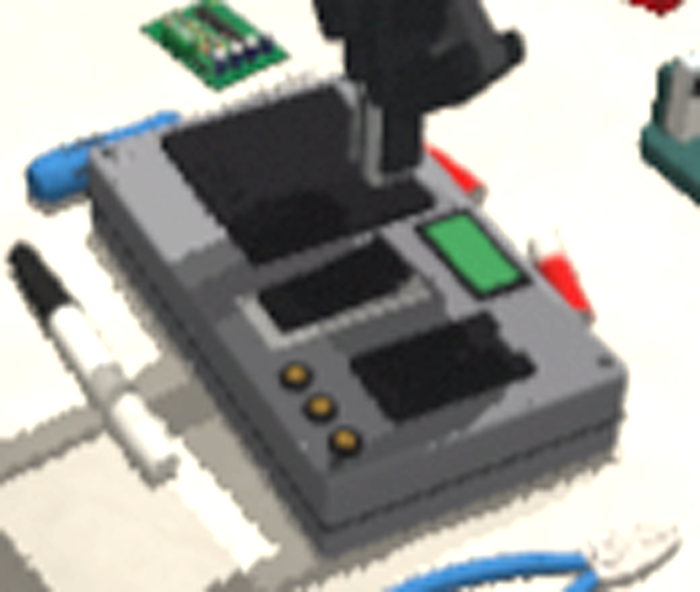

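The fingertip is at about (395,180) in the crop and the rocker's rear at (385,250). That gap is larger than expected, so I'll check the tip position by depth.

```bash
python3 - <<'E'
from h import *
from bench import vision
c=vision.camera("scene")
for v in range(216,234,2):
    print(v,[tuple((depthpt(c,u,v)*1000).round().astype(int)) for u in (314,317,320,322)])
c=vision.camera("top")
d=[(u,v)+tuple((depthpt(c,u,v)*1000).round().astype(int)) for u in range(320,350,4) for v in range(190,226,5)]
print([x for x in d if x[4]>65])
E
```

```text
216 [(np.int64(558), np.int64(0), np.int64(137)), (np.int64(562), np.int64(-5), np.int64(138)), (np.int64(551), np.int64(-20), np.int64(152)), (np.int64(551), np.int64(-25), np.int64(155))]
218 [(np.int64(559), np.int64(0), np.int64(131)), (np.int64(562), np.int64(-5), np.int64(133)), (np.int64(566), np.int64(-9), np.int64(132)), (np.int64(570), np.int64(-11), np.int64(132))]
220 [(np.int64(560), np.int64(0), np.int64(126)), (np.int64(561), np.int64(-6), np.int64(129)), (np.int64(569), np.int64(-7), np.int64(125)), (np.int64(573), np.int64(-9), np.int64(124))]
222 [(np.int64(561), np.int64(1), np.int64(120)), (np.int64(561), np.int64(-6), np.int64(124)), (np.int64(567), np.int64(-9), np.int64(122)), (np.int64(572), np.int64(-10), np.int64(121))]
224 [(np.int64(560), np.int64(0), np.int64(116)), (np.int64(562), np.int64(-6), np.int64(119)), (np.int64(571), np.int64(-6), np.int64(114)), (np.int64(570), np.int64(-12), np.int64(117))]
226 [(np.int64(563), np.int64(2), np.int64(109)), (np.int64(562), np.int64(-6), np.int64(113)), (np.int64(568), np.int64(-8), np.int64(111)), (np.int64(633
[... 2743 characters left out ...]
p.int64(59), np.int64(524)), (344, 190, np.int64(539), np.int64(39), np.int64(441)), (344, 195, np.int64(535), np.int64(37), np.int64(419)), (344, 200, np.int64(542), np.int64(27), np.int64(340)), (344, 205, np.int64(538), np.int64(24), np.int64(312)), (344, 210, np.int64(537), np.int64(18), np.int64(260)), (344, 225, np.int64(466), np.int64(53), np.int64(525)), (348, 190, np.int64(538), np.int64(33), np.int64(442)), (348, 195, np.int64(534), np.int64(31), np.int64(424)), (348, 200, np.int64(538), np.int64(22), np.int64(358)), (348, 205, np.int64(536), np.int64(17), np.int64(319)), (348, 210, np.int64(535), np.int64(11), np.int64(272)), (348, 225, np.int64(466), np.int64(47), np.int64(526))]
```

Depth puts the visible fingertip at z of about 0.104, where the nominal figure says 0.064. Its x and y agree. I'll go down in a small guarded step and watch the force.

Call:
play_rows:
  xyz:
    - [0, 0, 1]
    - [0, 0, 2]
    - [0, 0, 3]
    - [0, 0, 4]
    - [0, 0, 5]
    - [0, 0, 6]
    - [0, 0, 7]
    - [0, 0, 8]
    - [0, 0, 8]
    - [0, 0, 8]
  rot:
    - [0, 0, 0]
    - [0, 0, 0]
    - [0, 0, 0]
    - [0, 0, 0]
    - [0, 0, 0]
    - [0, 0, 0]
    - [0, 0, 0]
    - [0, 0, 0]
    - [0, 0, 0]
    - [0, 0, 0]
  grip: [0, 0, 0, 0, 0, 0, 0, 0, 0, 0]

```text
time_s: 5.3
eef_pos: [0.572, 0.0038, 0.0751]
eef_rot: [-0.0, 0.159, 0.987, 0.0]
wrist_force: [0.5, 0.3, -0.6]
opening: -0.002
grasp_force: 0.0
```

```bash
python3 - <<'E'
from h import *
to(.572,.0034,.073)
from bench import vision
for n in("scene","top"):
  c=vision.camera(n);E=c["extrinsics"];i=np.linalg.inv(E)
  for p in((.572,.0034,.0565),(.5616,.0069,.0565),(.572,.0034,.1)):
    q=c["camera_matrix"]@(i[:3,:3]@p+i[:3,3]);print(n,p,(q[:2]/q[2]).round(1))
  if n=="scene":
    P=np.array([depthpt(c,u,v) for v in range(195,270) for u in range(290,345)]);k=(np.hypot(P[:,0]-.572,P[:,1]-.0034)<.03)&(P[:,2]>.065)
    print("lowest above 65mm",np.sort(P[k,2])[:8].round(4)); s=P[k];print(s[s[:,2]<s[:,2].min()+.01].mean(0))
    b=c["color"][195:305,245:375,::-1];cv2.imwrite("pics/s3.png",cv2.convertScaleAbs(cv2.resize(b,(700,592),interpolation=cv2.INTER_CUBIC),alpha=1.5))
E
```

```text
t 5.3 pos [0.572  0.0038 0.0751] F [ 0.5   0.33 -0.6 ] open -0.002 tool d mm [-0.1 -0.4  2.1] rot [ 0.    -0.     0.001]
scene (0.572, 0.0034, 0.0565) [315.3 243.6]
scene (0.5616, 0.0069, 0.0565) [310.6 245.2]
scene (0.572, 0.0034, 0.1) [316.4 227. ]
lowest above 65mm [0.0941 0.0944 0.095  0.0951 0.097  0.0971 0.0976 0.0983]
[0.56445565 0.001099   0.10004017]
top (0.572, 0.0034, 0.0565) [339.1 210.7]
top (0.5616, 0.0069, 0.0565) [337.9 214.8]
top (0.572, 0.0034, 0.1) [341.1 207.4]
```

View pics/s3.png

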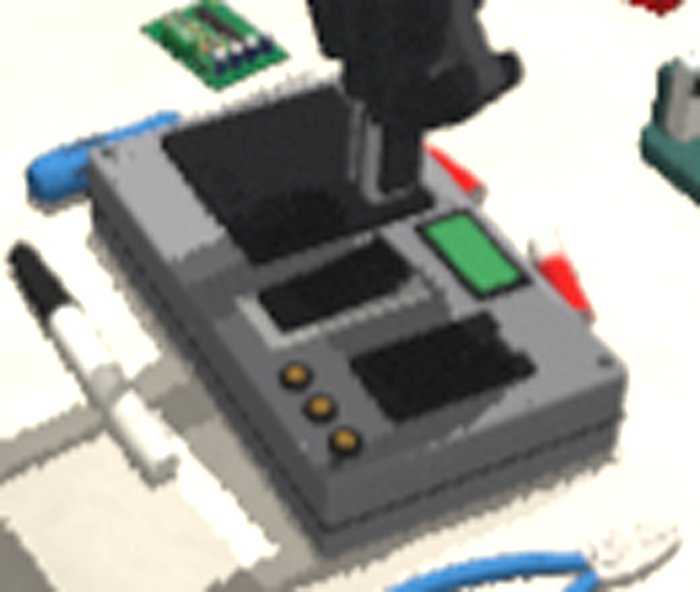

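The visible tips are now at z of about 0.094, about (385,195) in the crop. There is no contact force, and a clear gap to the rocker. So the tips really are about 19 mm above the reported TCP, and I'll keep going down carefully.

Call:
play_rows:
  xyz:
    - [0, 0, 3]
    - [0, 0, 6]
    - [0, 0, 9]
    - [0, 0, 12]
    - [0, 0, 15]
    - [0, 0, 18]
    - [0, 0, 21]
    - [0, 0, 24]
    - [0, 0, 24]
    - [0, 0, 24]
  rot:
    - [0, 0, 0]
    - [0, 0, 0]
    - [0, 0, 0]
    - [0, 0, 0]
    - [0, 0, 0]
    - [0, 0, 0]
    - [0, 0, 0]
    - [0, 0, 0]
    - [0, 0, 0]
    - [0, 0, 0]
  grip: [0, 0, 0, 0, 0, 0, 0, 0, 0, 0]

```text
time_s: 6.65
eef_pos: [0.5721, 0.0037, 0.0511]
eef_rot: [0.0, 0.159, 0.987, -0.0]
wrist_force: [0.4, 0.3, 0.2]
opening: -0.001
grasp_force: 0.0
```

```bash
cat >> h.py <<'E'
def tip(x,y):
    from bench import vision
    c=vision.camera("scene");P=np.array([depthpt(c,u,v) for v in range(190,270) for u in range(280,345)])
    t=np.radians(-18.3);L=np.c_[(P[:,0]-.5536)*np.cos(t)+(P[:,1]-.0095)*np.sin(t),-(P[:,0]-.5536)*np.sin(t)+(P[:,1]-.0095)*np.cos(t),P[:,2]]*1000
    k=(np.hypot(P[:,0]-x,P[:,1]-y)<.03)&(P[:,2]>.064);s=P[k];print("lowest",np.sort(s[:,2])[:6].round(4),"local ext",np.percentile(L[k&(P[:,2]<s[:,2].min()+.02)],[3,97],axis=0).round(1).tolist())
    k=(abs(L[:,1])<9)&(L[:,2]>47)&(L[:,2]<66);print("rocker",[(b,np.median(L[k&(abs(L[:,0]-b)<2.5),2]).round(1)) for b in range(-25,35,5) if (k&(abs(L[:,0]-b)<2.5)).any()])
    return c
E
python3 - <<'E'
from h import *
to(.572,.0034,.042);tip(.572,.0034)
E
```

```text
t 6.65 pos [0.5721 0.0037 0.0511] F [0.4  0.27 0.21] open -0.001 tool d mm [ 0.  -0.4  9.1] rot [-0.     0.     0.001]
lowest [0.0717 0.0722 0.0732 0.0736 0.0741 0.0745] local ext [[7.5, -14.4, 73.3], [24.4, 4.2, 90.9]]
rocker [(-25, np.float64(53.5)), (-20, np.float64(54.5)), (-15, np.float64(54.1)), (-10, np.float64(54.4)), (-5, np.float64(54.9)), (0, np.float64(55.2)), (5, np.float64(56.0)), (10, np.float64(57.6)), (15, np.float64(58.7)), (20, np.float64(60.1)), (25, np.float64(61.2)), (30, np.float64(49.7))]
```

Call:
play_rows:
  xyz:
    - [0, 0, 3]
    - [0, 0, 6]
    - [0, 0, 8]
    - [0, 0, 9]
    - [0, 0, 10]
    - [0, 0, 11]
    - [0, 0, 12]
    - [0, 0, 13]
    - [0, 0, 14]
    - [0, 0, 15]
  rot:
    - [0, 0, 0]
    - [0, 0, 0]
    - [0, 0, 0]
    - [0, 0, 0]
    - [0, 0, 0]
    - [0, 0, 0]
    - [0, 0, 0]
    - [0, 0, 0]
    - [0, 0, 0]
    - [0, 0, 0]
  grip: [0, 0, 0, 0, 0, 0, 0, 0, 0, 0]

```text
time_s: 7.95
eef_pos: [0.5726, 0.0036, 0.0363]
eef_rot: [0.001, 0.159, 0.987, -0.0]
wrist_force: [1.9, -0.8, 1.7]
opening: -0.002
grasp_force: 1.2
```

```bash
python3 - <<'E'
from h import *
to(.572,.0034,.034);tip(.572,.0034)
E
```

```text
t 7.95 pos [0.5726 0.0036 0.0363] F [ 1.86 -0.81  1.68] open -0.002 tool d mm [ 0.5 -0.3  2.3] rot [0.    0.001 0.001]
lowest [0.0648 0.0649 0.0651 0.0657 0.0659 0.066 ] local ext [[8.2, -14.1, 65.6], [26.1, 4.3, 84.1]]
rocker [(-25, np.float64(58.4)), (-20, np.float64(57.6)), (-15, np.float64(57.3)), (-10, np.float64(56.6)), (-5, np.float64(55.8)), (0, np.float64(54.7)), (5, np.float64(54.9)), (10, np.float64(56.8)), (15, np.float64(56.8)), (20, np.float64(56.1)), (25, np.float64(54.9)), (30, np.float64(49.6))]
```

The rocker is tilting. I'll press on to the stop.

Call:
play_rows:
  xyz:
    - [0, 0, 0.5]
    - [0, 0, 1]
    - [0, 0, 1.5]
    - [0, 0, 2]
    - [0, 0, 2.5]
    - [0, 0, 3]
    - [0, 0, 3.5]
    - [0, 0, 3.5]
    - [0, 0, 3.5]
    - [0, 0, 3.5]
  rot:
    - [0, 0, 0]
    - [0, 0, 0]
    - [0, 0, 0]
    - [0, 0, 0]
    - [0, 0, 0]
    - [0, 0, 0]
    - [0, 0, 0]
    - [0, 0, 0]
    - [0, 0, 0]
    - [0, 0, 0]
  grip: [0, 0, 0, 0, 0, 0, 0, 0, 0, 0]

```text
time_s: 9.25
eef_pos: [0.5725, 0.0037, 0.0343]
eef_rot: [0.0, 0.159, 0.987, -0.0]
wrist_force: [-3.1, -0.3, 16.1]
opening: 0.001
grasp_force: 7.9
```

```bash
python3 - <<'E'
from h import *
to(.572,.0034,.034);tip(.572,.0034)
E
```

```text
t 9.25 pos [0.5725 0.0037 0.0343] F [-3.09 -0.35 16.06] open 0.001 tool d mm [ 0.4 -0.4  0.3] rot [-0.     0.001  0.001]
lowest [0.0645 0.0646 0.0647 0.0649 0.0651 0.0654] local ext [[7.7, -13.6, 64.9], [26.3, 3.8, 83.7]]
rocker [(-25, np.float64(59.2)), (-20, np.float64(59.9)), (-15, np.float64(59.1)), (-10, np.float64(58.2)), (-5, np.float64(56.1)), (0, np.float64(54.7)), (5, np.float64(54.6)), (10, np.float64(58.4)), (15, np.float64(55.3)), (20, np.float64(52.6)), (25, np.float64(53.3)), (30, np.float64(49.3))]
```

16 N against the stop, and the front end is now the raised one: the rocker is off. Next I'll lift and move over the hatch's front edge.

Call:
play_rows:
  xyz:
    - [0, 0, -15]
    - [0, 0, -33]
    - [10, 22, -33]
    - [20, 46, -33]
    - [29, 68, -33]
    - [29, 68, -33]
    - [29, 68, -25]
    - [29, 68, -18]
    - [29, 68, -12]
    - [29, 68, -12]
  rot:
    - [0, 0, 0]
    - [0, 0, 0]
    - [0, 0, 0]
    - [0, 0, 0]
    - [0, 0, 0]
    - [0, 0, 0]
    - [0, 0, 0]
    - [0, 0, 0]
    - [0, 0, 0]
    - [0, 0, 0]
  grip: [0, 0, 0, 0, 0, 0, 0, 0, 0, 0]

```text
time_s: 10.55
eef_pos: [0.5652, 0.077, 0.0436]
eef_rot: [-0.001, 0.159, 0.987, -0.0]
wrist_force: [0.8, 0.2, -0.2]
opening: 0.002
grasp_force: 0.0
```

```bash
python3 - <<'E'
from h import *
to(.565,.077,.034);tip(.565,.077)
E
```

```text
t 10.55 pos [0.5652 0.077  0.0436] F [ 0.75  0.15 -0.17] open 0.002 tool d mm [ 0.1 -0.   9.6] rot [-0.    -0.002 -0.   ]
lowest [0.0647 0.065  0.0651 0.0652 0.0656 0.0659] local ext [[-21.7, 53.0, 65.1], [-3.1, 70.1, 84.1]]
rocker [(-25, np.float64(59.9)), (-20, np.float64(59.8)), (-15, np.float64(58.6)), (-10, np.float64(57.9)), (-5, np.float64(56.0)), (0, np.float64(55.3)), (5, np.float64(54.5)), (10, np.float64(54.7)), (15, np.float64(54.1)), (20, np.float64(53.5)), (25, np.float64(53.5)), (30, np.float64(48.8))]
```

The rocker stays down. Now I'll press the hatch.

Call:
play_rows:
  xyz:
    - [0, 0, 3]
    - [0, 0, 6]
    - [0, 0, 8]
    - [0, 0, 9]
    - [0, 0, 10]
    - [0, 0, 11]
    - [0, 0, 12]
    - [0, 0, 13]
    - [0, 0, 14]
    - [0, 0, 15]
  rot:
    - [0, 0, 0]
    - [0, 0, 0]
    - [0, 0, 0]
    - [0, 0, 0]
    - [0, 0, 0]
    - [0, 0, 0]
    - [0, 0, 0]
    - [0, 0, 0]
    - [0, 0, 0]
    - [0, 0, 0]
  grip: [0, 0, 0, 0, 0, 0, 0, 0, 0, 0]

```text
time_s: 11.85
eef_pos: [0.5658, 0.0775, 0.03]
eef_rot: [-0.0, 0.159, 0.987, 0.0]
wrist_force: [-5.8, -0.2, 12.2]
opening: 0.002
grasp_force: 5.9
```

Call:
play_rows:
  xyz:
    - [0, 0, 0.5]
    - [0, 0, 1]
    - [0, 0, 1.5]
    - [0, 0, 1.5]
    - [0, 0, 1.5]
    - [0, 0, 1.5]
    - [0, 0, 1.5]
    - [0, 0, 1.5]
    - [0, 0, 1.5]
    - [0, 0, 1.5]
  rot:
    - [0, 0, 0]
    - [0, 0, 0]
    - [0, 0, 0]
    - [0, 0, 0]
    - [0, 0, 0]
    - [0, 0, 0]
    - [0, 0, 0]
    - [0, 0, 0]
    - [0, 0, 0]
    - [0, 0, 0]
  grip: [0, 0, 0, 0, 0, 0, 0, 0, 0, 0]

```text
time_s: 13.1
eef_pos: [0.5658, 0.0775, 0.0297]
eef_rot: [-0.0, 0.159, 0.987, -0.0]
wrist_force: [-8.8, 0.7, 16.6]
opening: -0.0
grasp_force: 8.6
```

Firm at the stop. I'll lift straight up.

Call:
play_rows:
  xyz:
    - [0, 0, -4]
    - [0, 0, -10]
    - [0, 0, -18]
    - [0, 0, -28]
    - [0, 0, -40]
    - [0, 0, -55]
    - [0, 0, -75]
    - [0, 0, -100]
    - [0, 0, -120]
    - [0, 0, -130]
  rot:
    - [0, 0, 0]
    - [0, 0, 0]
    - [0, 0, 0]
    - [0, 0, 0]
    - [0, 0, 0]
    - [0, 0, 0]
    - [0, 0, 0]
    - [0, 0, 0]
    - [0, 0, 0]
    - [0, 0, 0]
  grip: [0, 0, 0, 0, 0, 0, 0, 0, 0, 0]

```text
time_s: 14.35
eef_pos: [0.5658, 0.0776, 0.1594]
eef_rot: [0.0, 0.159, 0.987, 0.0]
wrist_force: [-1.0, 0.9, -0.0]
opening: -0.002
grasp_force: 0.0
```

Call:
play_rows:
  xyz:
    - [20, 0, 0]
    - [50, 0, 0]
    - [80, 0, 0]
    - [80, 0, 0]
    - [80, 0, 0]
    - [80, 0, 0]
    - [80, 0, 0]
    - [80, 0, 0]
    - [80, 0, 0]
    - [80, 0, 0]
  rot:
    - [0, 0, 0]
    - [0, 0, 0]
    - [0, 0, 0]
    - [0, 0, 0]
    - [0, 0, 0]
    - [0, 0, 0]
    - [0, 0, 0]
    - [0, 0, 0]
    - [0, 0, 0]
    - [0, 0, 0]
  grip: [0, 0, 0, 0, 0, 0, 0, 0, 0, 0]

```text
time_s: 15.6
eef_pos: [0.4899, 0.1025, 0.158]
eef_rot: [-0.0, 0.159, 0.987, -0.0]
wrist_force: [0.7, -0.3, -0.0]
opening: -0.001
grasp_force: 0.0
```

```bash
python3 - <<'E'
from h import *
to(.565,.077,.034);c=tip(.565,.077);b=c["color"][150:310,215:395,::-1]
cv2.imwrite("pics/s4.png",cv2.convertScaleAbs(cv2.resize(b,(675,600),interpolation=cv2.INTER_CUBIC),alpha=1.4))
E
```

```text
t 15.6 pos [0.4899 0.1025 0.158 ] F [ 0.74 -0.27 -0.  ] open -0.001 tool d mm [-79.3  -0.6 124. ] rot [-0. -0.  0.]
lowest [0.0799 0.0809 0.0811 0.0813 0.0819 0.0821] local ext [[-6.6, 40.7, 81.9], [17.0, 94.4, 95.6]]
rocker [(-25, np.float64(59.9)), (-20, np.float64(60.3)), (-15, np.float64(58.9)), (-10, np.float64(57.2)), (-5, np.float64(56.1)), (0, np.float64(55.2)), (5, np.float64(54.6)), (10, np.float64(54.7)), (15, np.float64(53.8)), (20, np.float64(53.8)), (25, np.float64(54.2)), (30, np.float64(49.7))]
```

View pics/s4.png

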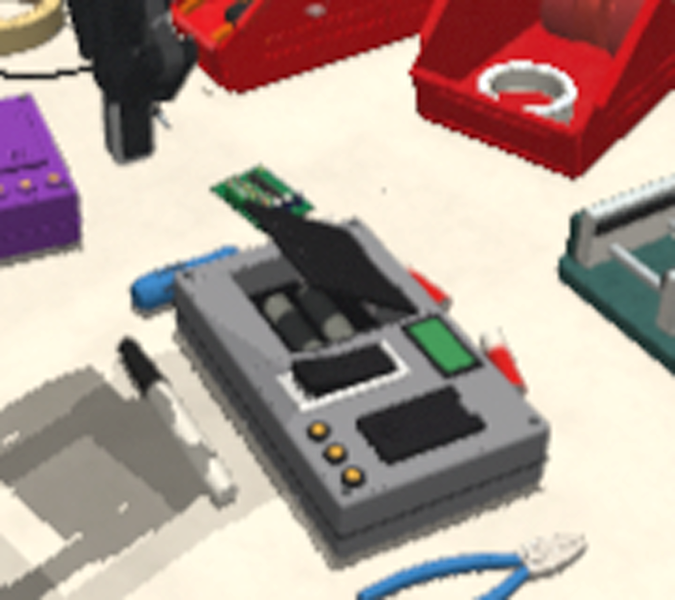

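The hatch stands open at about (340,250), the rocker is off at (345,370), the fuse hatch at (420,425) is shut, and nothing else has moved. I'll wait briefly, re-check and hand in.

Call:
play_rows:
  xyz:
    - [0, 0, 0]
    - [0, 0, 0]
    - [0, 0, 0]
    - [0, 0, 0]
    - [0, 0, 0]
    - [0, 0, 0]
    - [0, 0, 0]
    - [0, 0, 0]
    - [0, 0, 0]
    - [0, 0, 0]
  rot:
    - [0, 0, 0]
    - [0, 0, 0]
    - [0, 0, 0]
    - [0, 0, 0]
    - [0, 0, 0]
    - [0, 0, 0]
    - [0, 0, 0]
    - [0, 0, 0]
    - [0, 0, 0]
    - [0, 0, 0]
  grip: [0, 0, 0, 0, 0, 0, 0, 0, 0, 0]

```text
time_s: 16.9
eef_pos: [0.4898, 0.1025, 0.158]
eef_rot: [-0.0, 0.159, 0.987, 0.0]
wrist_force: [0.2, -0.3, -0.3]
opening: -0.003
grasp_force: 0.0
```

```bash
python3 - <<'E'
from h import *
tip(.565,.077)
from bench import ctrl
print(ctrl.hand_in())
E
```

```text
lowest [0.0802 0.0804 0.0805 0.0815 0.0816 0.0818] local ext [[-6.7, 41.3, 81.6], [16.8, 93.6, 95.1]]
rocker [(-25, np.float64(60.4)), (-20, np.float64(59.9)), (-15, np.float64(58.6)), (-10, np.float64(57.7)), (-5, np.float64(56.1)), (0, np.float64(55.0)), (5, np.float64(55.0)), (10, np.float64(54.6)), (15, np.float64(53.2)), (20, np.float64(53.9)), (25, np.float64(53.9)), (30, np.float64(49.3))]
the job is handed in; nothing more can be done
None
```

The tester is switched off, the battery hatch popped and was still open after a wait, the fuse hatch is shut, nothing else was seen to move, and I handed the job in at about 17 s; no verdict came back.

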